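# Change the specimen dish behind the tall bottles at a microscope bench

## Robot

A 6-joint arm with a two-finger parallel gripper is mounted at the origin on the work surface. World frame = base frame: x ahead of the robot, y to its left, z up, the work surface at z = 0. Lengths are in m, angles in rad, forces in N, time in s.
With the tool pointing down it reaches from about 0.375 to 0.975 m from the base axis. Payload 3.8 kg.
Tool frame: the origin (TCP) lies midway between the tips of the shut fingers; the grasp point (between the pads) lies 19 mm behind it; z points along the fingers, y is the line along which they close (so a half turn about z gives the same grasp; the last joint's range is limited). The gripper opens to 85 mm and grips with 20 to 120 N. Pads are 22 mm wide; open, the fingers measure 114 mm over their backs; the gripper's body (76 mm by 85 mm) begins 54 mm behind the grasp point. The pads swing forward as they close: fully open they stand 13 mm farther back than shut.
Start: joints at [-1.293, 0.264, 1.604, -0, 1.274, -0.037], TCP at [0.209, -0.642, 0.231] pointing down, gripper open.
Joint ranges: [-2.63, 2.63], [-0.94, 2.18], [0.31, 2.57], [-1.31, 4.45], [0, 2.66], [-2.55, 2.55]. Speed limits (rad/s): [2.57, 2.57, 3.14, 3.14, 3.14, 3.14].

## Interface

Orientations are given as a 3x3 rotation matrix whose columns are the frame's x, y, z axes.
In Python, from cell import monitor, cams, job gives the robot as it stands.
- The arm moves only by the shell command python3 -m pendant 'ROWS' [FORCE]. ROWS is JSON, a list of rows, each a list of 3 entries, a list of its own where there are three numbers: the shift along the tool's x, y, z in m, then the turn about the tool's z in degrees, then the finger opening in m, from 0 to 0.0854. A call has 1 to 10 rows; each row shifts and turns the commanded pose from where the row before left it, along the tool's axes as they then stand; what a row does not reach is not made up. A row lasts 1/10 s, in which the tool goes at most 50 mm and 8.59 degrees, less where a joint would pass 70% of its speed; a pose out of reach is approached as far as the arm can. A call is refused whole if a number of a shift passes 0.05 or a number of a turn 8.59, either way. A call with a gripper value outside its range is refused whole. The fingers move at their own pace and stop on an object; FORCE is the grip in N (left out, the last holds). Time passes only in rows, so rows that do not move let the fingers close. It gives the time, the measured TCP pose, the force, the opening and the grip force at its end, in the units of the state.
- monitor.sense(): the state, without advancing time (a new reading comes with each control period).
- cams.snapshot(name): name is "scene" or "top" or "wrist"; returns the picture (384x512x3 uint8, red, green, blue); there is no depth.
- cams.get_calibration(name): a dict with "fov_y" (degrees; the focal length in pixels is half the picture's height over the tangent of half this angle, whatever the lens; pixels are square), "cx", "cy" (the principal point, pixels), "k1" (the pictures are not rectified: a ray, as slopes to the right and down, at radius r is drawn at 1 + k1 r^2 times it, then the intrinsics apply), "R" (3x3) and "t" (3): a world point X has camera coordinates R X + t; the wrist camera has in their place "mount" (4x4, takes a point from camera to tool coordinates, whose origin is the TCP and whose axes are the flange's). Camera axes: x right, y down, z forward; pixel columns grow to the right and rows downward; lengths in m; the calibration is good to about 2 mm. A picture is of the moment at which its call begins: read the wrist's pose just before it. get_calibration takes no time and is no camera call.
- job.sign_off(): hands the job in; it is judged then, once.
The state is a dict: "clock": time; "qpos": joint angles; "joint_vel": joint speeds; "tau": joint torques, N m; "tcp_pos": TCP position; "ee_rot": TCP orientation; "contact_force": force on the tool from outside, world axes, zero at the start; "moment": the same for the moment, N m; "finger_gap": opening from 0.0 (shut) to 1.0 (fully open); "grasp_force": force on a finger pad.
Only numpy, scipy, OpenCV 4.12 (cv2) and the standard library are available. Lean on these libraries where they do the work, as an engineer would, in place of code of your own. Each camera call takes 0.05 s, during which the arm holds its last target. There are 200 camera calls.

## Task

Change the specimen: first clear the amber bottle and the blue-capped lens canister out of the white storage tray and stand them on the grey mat, leaving the dishes alone until both are there. Then put the red dish from the light base into the empty black ring in the tray, put the yellow dish from the tray in the middle of the green light, and only then put the bottle and the canister back, each exactly where it stood at the start. Set everything down upright and gently, without dropping it or tipping it over, and do not disturb the beaker or the green slide box.

Things in the scene. Friction and masses are not known exactly. Their poses are not given: they have to be found in the camera images.
- amber_bottle: Upright amber glass bottle with white paper band and black cap, 115 mm tall, about 150 g. Body 44 mm diameter up to 62 mm, sloping shoulder to 73 mm, cylindrical cap 32 mm diameter from 73 to 115 mm above the underside: grip the cap. Origin: centre of its underside, z up. Starts in the tray's front (robot-side) row, left or right; must finally return to that same spot.
- lens_canister: Upright aluminium lens canister with blue cap, 115 mm tall, about 180 g. Body 43 mm diameter up to 74 mm, cap 44 mm diameter from 74 to 115 mm above the underside: grip the cap. Origin: centre of its underside, z up. Starts in the tray's front row, beside the amber bottle; must finally return to that same spot.
- yellow_dish: Closed round specimen dish with yellow lid, 22 mm tall, about 60 g: clear foot 45 mm diameter up to 10 mm, lid 48 mm diameter from 10 to 22 mm. Origin: centre of its underside, z up. Starts in the back row of the tray, close behind a tall thing; goes on the light base.
- red_dish: Closed round specimen dish with red lid, otherwise the same as the yellow one (22 mm tall, lid 48 mm diameter, about 60 g). Origin: centre of its underside, z up. Starts on the middle of the light base; goes into the black ring.
- ring_mark: Black ring printed on the tray floor, 62 mm outside and 50 mm inside diameter, flat to the touch (nothing to bump into), the empty place in the back row where the red dish must stand. Origin: its centre, at the height of the tray floor.
- store_tray: Fixed white tray, 136 mm (its x) by 196 mm (its y), floor 6 mm above its origin, rim 10 mm high, 4 mm thick. Origin: centre of its underside; +x towards the back row, away from the robot, +y left. Four places: front row x = -27 mm, back row x = +27 mm, each at y = -45 and +45 mm. A tall thing and the dish behind it are 8 mm apart.
- park_mat: Fixed grey mat, the side area for the tall things: 190 mm (its x) by 120 mm (its y), top 4 mm above its origin. Origin: centre of its underside. Left or right of the tray.
- light_base: Fixed round light base, white drum 150 mm diameter, with a green glowing round window 96 mm diameter in its flat top, 42 mm above its origin. Origin: centre of its underside. On the other side of the tray from the mat.
- beaker: Bystander: empty glass beaker, 64 mm diameter, 85 mm tall, beyond the tray. Origin: centre of its underside. Leave alone.
- slide_box: Bystander: green plastic slide box, 75 x 100 x 32 mm, beyond the tray. Origin: centre of its underside. Leave alone.

How it is judged:
On the way, in this order (a step that is already met when the one before it is completed fails the run):
1. bottle and canister both stand released on the grey mat, both dishes still where they started (x of amber_bottle in the frame of park_mat between -0.09 and 0.09 m and y of amber_bottle in the frame of park_mat between -0.056 and 0.056 m and z of amber_bottle in the frame of park_mat between 0.001 and 0.01 m and linear speed of each of amber_bottle, lens_canister below 0.02 m/s and angle between each of amber_bottle, lens_canister's own z axis and vertical below 0.1 rad and contact force between each of amber_bottle, lens_canister and the fingers below 0.05 N and x of lens_canister in the frame of park_mat between -0.09 and 0.09 m and y of lens_canister in the frame of park_mat between -0.056 and 0.056 m and z of lens_canister in the frame of park_mat between 0.001 and 0.01 m and distance of each of yellow_dish, red_dish from where it was at the start of the episode below 0.015 m), for 0.2 s.
2. red dish stands released in the black ring in the tray, bottle and canister still on the mat (horizontal distance between red_dish and ring_mark below 0.012 m and z of red_dish in the frame of store_tray below 0.01 m and linear speed of each of red_dish, amber_bottle, lens_canister below 0.02 m/s and angle between each of red_dish, amber_bottle, lens_canister's own z axis and vertical below 0.1 rad and contact force between each of red_dish, amber_bottle, lens_canister and the fingers below 0.05 N and x of amber_bottle in the frame of park_mat between -0.09 and 0.09 m and y of amber_bottle in the frame of park_mat between -0.056 and 0.056 m and z of amber_bottle in the frame of park_mat between 0.001 and 0.01 m and x of lens_canister in the frame of park_mat between -0.09 and 0.09 m and y of lens_canister in the frame of park_mat between -0.056 and 0.056 m and z of lens_canister in the frame of park_mat between 0.001 and 0.01 m), for 0.2 s.
3. yellow dish stands released in the middle of the light base, bottle and canister still on the mat (all of step 2 and horizontal distance between yellow_dish and light_base below 0.015 m and z of yellow_dish in the frame of light_base between 0.038 and 0.046 m and linear speed of yellow_dish below 0.02 m/s and angle between yellow_dish's own z axis and vertical below 0.1 rad and contact force between yellow_dish and the fingers below 0.05 N), for 0.2 s.
At the end, for the whole second after the job is handed in: Red dish in the black ring on the tray floor (centres within 12 mm), yellow dish on the light base's top (centres within 15 mm), amber bottle and lens canister each within 14 mm of where it stood at the start; all upright, released and at rest (horizontal distance between red_dish and ring_mark below 0.012 m and z of red_dish in the frame of store_tray below 0.01 m and linear speed of each of red_dish, yellow_dish, amber_bottle, lens_canister below 0.02 m/s and angle between each of red_dish, yellow_dish, amber_bottle, lens_canister's own z axis and vertical below 0.1 rad and contact force between each of red_dish, yellow_dish, amber_bottle, lens_canister and the fingers below 0.05 N and horizontal distance between yellow_dish and light_base below 0.015 m and z of yellow_dish in the frame of light_base between 0.038 and 0.046 m and distance of each of amber_bottle, lens_canister from where it was at the start of the episode below 0.014 m); the robot touches nothing.
It fails at once if the beaker is moved more than 20 mm (distance of beaker from where it was at the start of the episode above 0.02 m).
It fails at once if the slide box is moved more than 20 mm (distance of slide_box from where it was at the start of the episode above 0.02 m).
It fails at once if the bottle, the canister or a dish is tipped over (past 35 degrees) (angle between any of amber_bottle, lens_canister, yellow_dish, red_dish's own z axis and vertical above 0.6 rad).
It fails at once if the bottle, the canister or a dish is dropped (moves faster than 0.5 m/s out of the fingers) ((linear speed of amber_bottle above 0.5 m/s and contact force between amber_bottle and the fingers below 0.05 N) or (linear speed of lens_canister above 0.5 m/s and contact force between lens_canister and the fingers below 0.05 N) or (linear speed of yellow_dish above 0.5 m/s and contact force between yellow_dish and the fingers below 0.05 N) or (linear speed of red_dish above 0.5 m/s and contact force between red_dish and the fingers below 0.05 N)).
It also fails if it takes over 131 s, if anything falls off the work surface, if the arm or the gripper's body presses on something with over 40 N, if the wrist force passes 120 N, or if a joint passes its speed limit or range.

## Working session

There is one attempt and no reset: what is moved stays moved. The work goes in short steps, Python scripts to look and compute and a shell command to move; the robot and the scene stay as the last step left them, time stands still between calls to the robot, and variables do not carry over. Pictures are saved under pics/ and viewed, at most 14 in all, crops included, and the job is handed in when it is done.

```bash
ls; mkdir -p pics
python3 - <<'E'
from cell import monitor,cams,job
import cv2,numpy as np
np.set_printoptions(precision=4,suppress=True)
s=monitor.sense();print(s)
for n in ["scene","top","wrist"]:
    print(n,cams.get_calibration(n))
    cv2.imwrite(f"pics/{n}0.png",cams.snapshot(n)[:,:,::-1])
E
```

```text
pics
{'clock': 0.0, 'qpos': array([-1.2929,  0.2648,  1.6054,  0.    ,  1.2737, -0.0369]), 'joint_vel': array([-0.0001, -0.0006, -0.0008,  0.0009,  0.001 , -0.0004]), 'tau': array([  0.0018, -51.5115, -36.7314,  -0.0002,   0.0131,  -0.    ]), 'tcp_pos': array([ 0.2088, -0.6411,  0.2299]), 'ee_rot': array([[ 0.9509,  0.3096, -0.0006],
       [ 0.3096, -0.9509,  0.0022],
       [ 0.0001, -0.0023, -1.    ]]), 'contact_force': array([ 0.1828, -0.2565, -0.2411]), 'moment': array([-0.0489,  0.012 , -0.0051]), 'grasp_force': 0.0, 'finger_gap': 1.002740316774819}
scene {'fov_y': 55.61168237959061, 'cx': 254.80991002527415, 'cy': 192.8561018638163, 'k1': 0.007068499463477465, 'R': array([[-0.8578,  0.5136,  0.021 ],
       [ 0.2934,  0.5228, -0.8003],
       [-0.422 , -0.6803, -0.5992]]), 't': array([ 0.4896, -0.1277,  1.1712])}
top {'fov_y': 47.859328041739026, 'cx': 255.10294059022698, 'cy': 191.61494908693805, 'k1': 0.00799532232869302, 'R': array([[-0.0164, -0.9997, -0.0188],
       [-0.9807,  0.0197, -0.1947],
       [ 0.195 ,  0.0153, -0.9807]]), 't': array([0.0071, 0.5848, 0.9002])}
wrist {'fov_y': 62.2950459390725, 'cx': 263.7129086835672, 'cy': 192.8974631372318, 'k1': -0.0833495644068815, 'mount': array([[-0.0003, -0.9641, -0.2656,  0.0671],
       [ 1.    , -0.0001, -0.0006,  0.0004],
       [ 0.0006, -0.2656,  0.9641, -0.143 ],
       [ 0.    ,  0.    ,  0.    ,  1.    ]])}
```

View pics/top0.png

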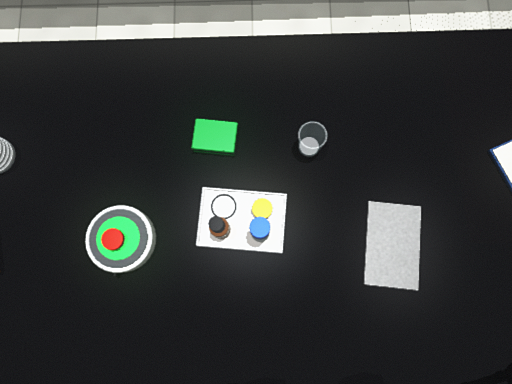

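View pics/scene0.png

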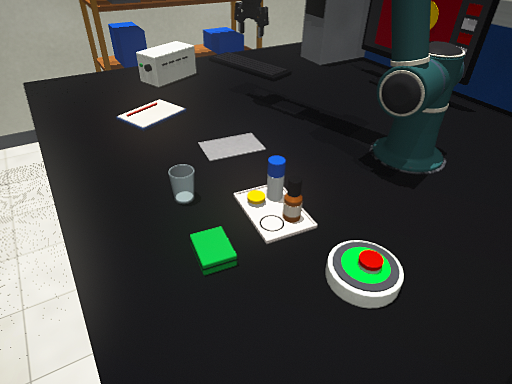

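The top view shows the light base left (118,238) with the red dish at (113,239), and the tray centred near (242,220). In the tray the ring is back left (223,207), yellow back right (262,208), bottle front left (219,228) and canister front right (260,229). The mat is on the right (393,245), and the box (215,136) and beaker (311,140) lie beyond. The scene view agrees.

```bash
cat > h.py <<'E'
from cell import monitor,cams,job
import cv2,numpy as np
np.set_printoptions(precision=4,suppress=True)
def cal(name,s=None):
    c=cams.get_calibration(name); f=192/np.tan(np.radians(c["fov_y"])/2)
    K=np.array([[f,0,c["cx"]],[0,f,c["cy"]],[0,0,1]]); d=np.array([c["k1"],0,0,0,0.])
    if name=="wrist":
        T=np.eye(4);T[:3,:3]=s["ee_rot"];T[:3,3]=s["tcp_pos"];M=T@np.array(c["mount"])
        R=M[:3,:3].T;t=-R@M[:3,3]
    else: R,t=np.array(c["R"]),np.array(c["t"])
    return K,d,R,t
def cast(px,z,C):
    K,d,R,t=C
    p=cv2.undistortPoints(np.array(px,float).reshape(-1,1,2),K,d).reshape(-1,2)
    D=np.c_[p,np.ones(len(p))]@R; o=-R.T@t
    return o+D*((z-o[2])/D[:,2])[:,None]
def proj(X,C):
    K,d,R,t=C
    return cv2.projectPoints(np.array(X,float).reshape(-1,1,3),cv2.Rodrigues(R)[0],t,K,d)[0].reshape(-1,2)
def circ(mask,z,C,big=True):
    # contour of the largest blob cast on plane z -> min enclosing circle and ellipse-ish centre
    n=cv2.findContours(mask.astype(np.uint8),cv2.RETR_EXTERNAL,cv2.CHAIN_APPROX_NONE)[0]
    c=max(n,key=cv2.contourArea); P=cast(c.reshape(-1,2),z,C)[:,:2]
    (x,y),r=cv2.minEnclosingCircle((P*1000).astype(np.float32))
    A=np.c_[2*P,np.ones(len(P))]; q=np.linalg.lstsq(A,(P**2).sum(1),rcond=None)[0]
    return np.round([x/1000,y/1000,r/1000,q[0],q[1],np.sqrt(q[2]+q[0]**2+q[1]**2)],4)
def hsv(im): return cv2.cvtColor(im,cv2.COLOR_RGB2HSV).astype(int)
def hue(im,a,b,s=120,v=80):
    h=hsv(im);return (h[...,0]>=a)&(h[...,0]<=b)&(h[...,1]>s)&(h[...,2]>v)
def shot(name,png=None):
    s=monitor.sense(); im=cams.snapshot(name)
    if png: cv2.imwrite("pics/"+png,im[:,:,::-1])
    return im,cal(name,s)
def quad(mask,z,C):
    n=cv2.findContours(mask.astype(np.uint8),cv2.RETR_EXTERNAL,cv2.CHAIN_APPROX_NONE)[0]
    c=max(n,key=cv2.contourArea); P=(cast(c.reshape(-1,2),z,C)[:,:2]*1000).astype(np.float32)
    return cv2.minAreaRect(P)
E
python3 - <<'E'
from h import *
im=cv2.imread("pics/top0.png")[:,:,::-1].copy();C=cal("top")
h=hsv(im)
print("yellow",circ(hue(im,22,35),.028,C))
red=hue(im,0,6)|hue(im,174,180)
print("red",circ(red,.064,C))
g=hue(im,50,75);g2=g.copy();g2[:,:180]=0;g1=g.copy();g1[:,180:]=0
m=g1|(red&(np.arange(512)<180))
print("window",circ(m,.042,C)); print("box",quad(g2,.032,C))
print("blue",circ(hue(im,100,120),.121,C))
w=(h[...,1]<60)&(h[...,2]>90)
t=np.zeros_like(w);t[180:260,190:295]=w[180:260,190:295];print("tray",quad(t,.016,C))
t=np.zeros_like(w);t[195:295,355:430]=w[195:295,355:430];print("mat",quad(t,.004,C))
t=np.zeros_like(w);t[200:280,80:165]=w[200:280,80:165];print("base",circ(t,.042,C))
print("beaker~",cast([[311,138]],.0425,C))
E
sed -n 1p /dev/null
```

```text
yellow [ 0.5518 -0.0174  0.0231  0.5529 -0.0175  0.0212]
red [0.4852 0.3072 0.0235 0.4858 0.3072 0.0221]
window [0.4902 0.3031 0.0487 0.4902 0.3032 0.0476]
box ((726.6550903320312, 90.41719055175781), (101.29806518554688, 75.95172882080078), 82.84346771240234)
blue [ 0.498  -0.0122  0.0215  0.498  -0.012   0.0202]
tray ((529.90771484375, 29.58361053466797), (198.38339233398438, 138.8174591064453), 84.06718444824219)
mat ((467.1414794921875, -312.3232421875), (121.61927032470703, 191.34010314941406), 82.98846435546875)
base [0.4893 0.2977 0.0786 0.4891 0.2984 0.0758]
beaker~ [[ 0.7109 -0.1339  0.0425]]
```

View pics/wrist0.png

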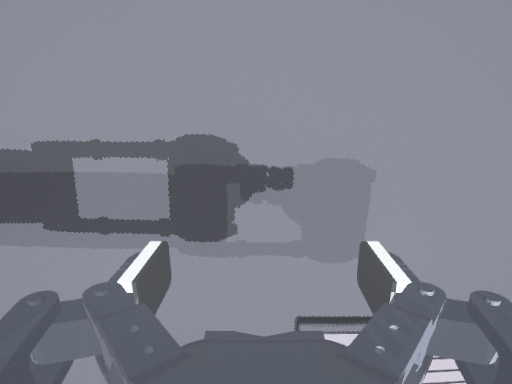

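```bash
cat > go.py <<'E'
# usage: go.py x y z -> remaining shift in tool axes (mm), and yaw error to -5.93 deg
import sys;from h import *
s=monitor.sense();R=s["ee_rot"]
d=R.T@(np.array([float(a) for a in sys.argv[1:4]])-s["tcp_pos"])
print("t",round(s["clock"],2),"tool shift mm",np.round(d*1000,1),"turn deg",round(np.degrees(np.arctan2(R[1,0],R[0,0]))+5.93,2),"tcp",s["tcp_pos"],"gap",round(s["finger_gap"]*85.4,1),"grip",round(float(s["grasp_force"]),1),"F",s["contact_force"])
E
python3 -m pendant '[[[0,0,0],8,0.07],[[0,0,0],8,0.07],[[0,0,0],8,0.07],[[0.005,-0.015,0],0,0.07],[[0.01,-0.03,0],0,0.07],[[0.014,-0.041,0],0,0.07],[[0.014,-0.041,0],0,0.07],[[0.014,-0.041,0],0,0.07],[[0.014,-0.041,0],0,0.07],[[0.014,-0.041,0],0,0.07]]' 60
python3 go.py 0.498 -0.012 0.23
```

```text
clock: 1.15
tcp_pos: [0.3198, -0.3992, 0.231]
ee_rot: [[0.995, -0.1, 0.0], [-0.1, -0.995, 0.001], [0.0, -0.001, -1.0]]
contact_force: [0.6, -0.1, 0.0]
finger_gap: 0.814
grasp_force: 0.0
t 1.15 tool shift mm [ 138.5 -403.1    1.3] turn deg 0.18 tcp [ 0.3198 -0.3992  0.231 ] gap 69.5 grip 0.0 F [ 0.5809 -0.0536  0.0104]
```

```bash
python3 -m pendant '[[[0.014,-0.041,0],0,0.07],[[0.014,-0.041,0],0,0.07],[[0.014,-0.041,0],0,0.07],[[0.014,-0.041,0],0,0.07],[[0.014,-0.041,0],0,0.07],[[0.014,-0.041,0],0,0.07],[[0.014,-0.041,0],0,0.07],[[0.014,-0.041,0],0,0.07],[[0.014,-0.041,0],0,0.07],[[0.012,-0.034,0],0,0.07]]' >/dev/null
python3 -m pendant '[[[0,0,0],0,0.07],[[0,0,0],0,0.07]]' >/dev/null
python3 go.py 0.498 -0.012 0.23
python3 - <<'E'
from h import *
im,C=shot("wrist","w1.png")
print("blue",circ(hue(im,100,125),.121,C)); print("yellow",circ(hue(im,20,36),.028,C))
E
```

```text
t 2.35 tool shift mm [-0.1 -2.4  0.9] turn deg 0.26 tcp [ 0.4978 -0.0144  0.2309] gap 70.0 grip 0.0 F [-0.5991 -0.5616 -0.2417]
blue [ 0.5054 -0.0118  0.0235  0.5046 -0.0126  0.0217]
yellow [ 0.5562 -0.0177  0.0236  0.5561 -0.0177  0.023 ]
```

View pics/w1.png

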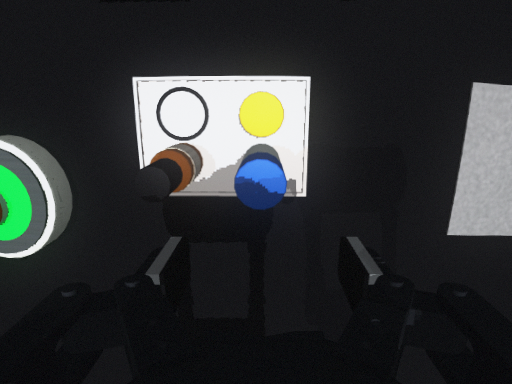

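The wrist view has the canister cap at (261,185), yellow at (261,114), the ring at (182,113), the bottle cap near (155,182), and the tray outline from (136,77) to (308,195). Next I use the tray outline and ring to check the two views against each other.

Run:
```python
from h import *
s=monitor.sense();C=cal("wrist",s);im=cv2.imread("pics/w1.png")[:,:,::-1].copy();h=hsv(im)
w=(h[...,1]<70)&(h[...,2]>110);t=np.zeros_like(w);t[60:205,120:330]=w[60:205,120:330]
t=cv2.morphologyEx(t.astype(np.uint8),cv2.MORPH_OPEN,np.ones((3,3)))
for z in(.010,.016):print("tray",z,quad(t,z,C))
b=(h[...,2]<90);m=np.zeros_like(b);m[86:142,152:212]=b[86:142,152:212]
print("ring",circ(m,.006,C))
# cap top: only bright blue rows
B=hue(im,100,125); ys,xs=np.nonzero(B); print("blue bbox",xs.min(),xs.max(),ys.min(),ys.max())
print("pred cap-top px for r=22 at guess", proj([[.498,-.012,.121],[.520,-.012,.121],[.476,-.012,.121],[.520,-.012,.08]],C))
v=h[...,2]; print("col profile",[(y,int(v[y,261]),int(h[y,261,1])) for y in range(145,215,4)])
top,Ct=shot("top"); hT=hsv(top)
wt=(hT[...,1]<60)&(hT[...,2]>90);rb=(hT[...,2]<90);m=np.zeros_like(rb);m[195:220,211:237]=rb[195:220,211:237]
print("ring top view",circ(m,.006,Ct))
```

```text
tray 0.01 ((533.93115234375, 29.122047424316406), (197.2793426513672, 136.3430938720703), 83.83228302001953)
tray 0.016 ((534.4390258789062, 28.274246215820312), (194.02650451660156, 134.09498596191406), 83.83228302001953)
ring [0.5659 0.0712 0.0296 0.5658 0.0711 0.0289]
blue bbox 235 286 153 208
pred cap-top px for r=22 at guess [[259.424  189.8968]
 [256.5671 163.6607]
 [262.1617 214.9995]
 [257.5179 155.8332]]
col profile [(145, 111, 9), (149, 110, 9), (153, 96, 122), (157, 100, 120), (161, 243, 172), (165, 242, 177), (169, 241, 177), (173, 241, 178), (177, 240, 185), (181, 217, 189), (185, 102, 175), (189, 101, 174), (193, 102, 173), (197, 98, 182), (201, 97, 184), (205, 97, 184), (209, 67, 171), (213, 31, 82)]
ring top view [0.5603 0.0714 0.0409 0.5579 0.0719 0.0288]
```

```bash
python3 go.py 0.501 -0.0125 0.08
python3 -m pendant '[[[0.001,-0.001,0.02],0,0.07],[[0.001,-0.001,0.03],0,0.07],[[0.001,0,0.03],0,0.07],[[0,0,0.03],0,0.07],[[0,0,0.02],0,0.07],[[0,0,0.013],0,0.07],[[0,0,0.008],0,0.07],[[0,0,0],0,0.07],[[0,0,0],0,0.07]]'
python3 go.py 0.501 -0.0125 0.08
```

```text
t 2.45 tool shift mm [  3.1  -3.7 151. ] turn deg 0.05 tcp [ 0.4977 -0.0158  0.231 ] gap 70.5 grip 0.0 F [-0.0577 -0.2836 -0.4916]
clock: 3.35
tcp_pos: [0.5026, -0.0142, 0.0812]
ee_rot: [[0.995, -0.104, 0.002], [-0.104, -0.995, -0.0], [0.002, -0.0, -1.0]]
contact_force: [0.3, 0.1, -0.0]
finger_gap: 0.816
grasp_force: 0.0
t 3.35 tool shift mm [-1.7 -1.5  1.2] turn deg -0.06 tcp [ 0.5026 -0.0142  0.0812] gap 69.7 grip 0.0 F [ 0.3278  0.1156 -0.0454]
```

```bash
python3 -m pendant '[[[0,0,0],0,0.05],[[0,0,0],0,0.04],[[0,0,0],0,0.03],[[0,0,0],0,0.03],[[0,0,0],0,0.03],[[0,0,0],0,0.03]]' 40
python3 go.py 0.501 -0.0125 0.08
python3 - <<'E'
from h import *
shot("wrist","w2.png")
E
```

```text
clock: 3.95
tcp_pos: [0.503, -0.0137, 0.0816]
ee_rot: [[0.995, -0.104, 0.002], [-0.104, -0.995, 0.0], [0.002, -0.0, -1.0]]
contact_force: [0.1, 2.1, 5.0]
finger_gap: 0.505
grasp_force: 40.3
t 3.95 tool shift mm [-2.1 -0.9  1.6] turn deg -0.03 tcp [ 0.503  -0.0137  0.0816] gap 43.1 grip 40.3 F [0.1028 2.0566 5.0106]
```

View pics/w2.png

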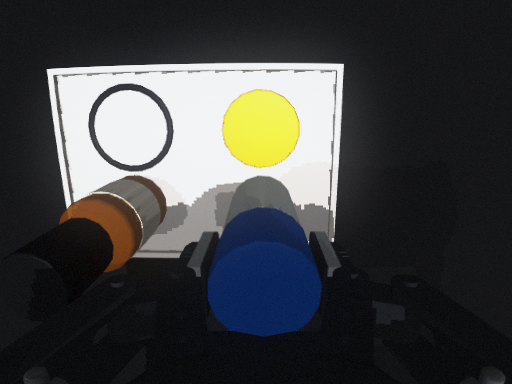

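The canister cap sits centred between the pads (pads at about (205,262) and (325,262)). I lift it next.

```bash
python3 -m pendant '[[[0,0,-0.005],0,0.03],[[0,0,-0.01],0,0.03],[[0,0,-0.02],0,0.03],[[0,0,-0.03],0,0.03],[[0,0,-0.03],0,0.03],[[0,0,-0.025],0,0.03],[[0,0,-0.01],0,0.03],[[0,0.01,0],0,0.03],[[0.004,0.02,0],0,0.03],[[0.004,0.03,0],0,0.03]]'
python3 -m pendant '[[[0.004,0.03,0],0,0.03],[[0.004,0.03,0],0,0.03],[[0.004,0.03,0],0,0.03],[[0.004,0.03,0],0,0.03],[[0.004,0.03,0],0,0.03],[[0.004,0.03,0],0,0.03],[[0.004,0.03,0],0,0.03],[[0.004,0.02,0],0,0.03],[[0.004,0.01,0],0,0.03],[[0,0,0],0,0.03]]' | tail -2
python3 go.py 0.512 -0.3175 0.0795
python3 - <<'E'
from h import *
im,C=shot("top");h=hsv(im);w=(h[...,1]<60)&(h[...,2]>90)
im,C=shot("wrist","w3.png")
E
```

```text
clock: 5.0
tcp_pos: [0.5021, -0.0744, 0.2082]
ee_rot: [[0.995, -0.102, -0.003], [-0.102, -0.995, 0.001], [-0.003, -0.0, -1.0]]
contact_force: [0.3, -0.4, -2.9]
finger_gap: 0.509
grasp_force: 41.0
finger_gap: 0.504
grasp_force: 41.2
t 6.0 tool shift mm [ -2.    0.3 129.6] turn deg -0.12 tcp [ 0.5141 -0.3176  0.2091] gap 43.0 grip 41.2 F [-1.1372  0.4542 -2.3511]
```

View pics/w3.png

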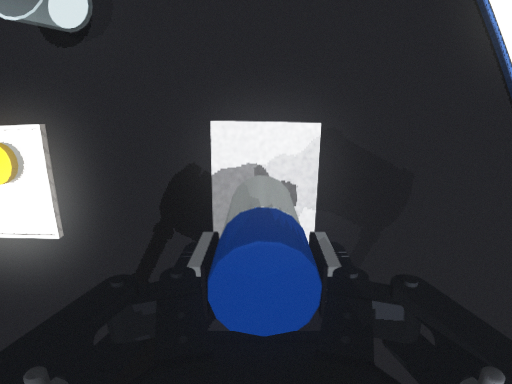

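The mat's back edge runs (211,121)–(321,123), centred under the held canister at column 265. I lower it.

```bash
python3 -m pendant '[[[0,0,0.015],0,0.03],[[0,0,0.03],0,0.03],[[0,0,0.03],0,0.03],[[0,0,0.025],0,0.03],[[0,0,0.014],0,0.03],[[0,0,0.007],0,0.03],[[0,0,0.004],0,0.03],[[0,0,0.001],0,0.03],[[0,0,0],0,0.03]]' >/dev/null
python3 go.py 0.512 -0.3175 0.0795
python3 -m pendant '[[[0,0,0.001],0,0.03],[[0,0,0.001],0,0.03],[[0,0,0],0,0.03]]' >/dev/null
python3 go.py 0.512 -0.3175 0.0795
```

```text
t 7.0 tool shift mm [-3.2  0.5  6. ] turn deg -0.03 tcp [ 0.5153 -0.3173  0.0855] gap 43.0 grip 41.2 F [ 0.0642  0.3356 -1.2476]
t 7.3 tool shift mm [-2.5  0.8  3.1] turn deg -0.04 tcp [ 0.5145 -0.317   0.0826] gap 43.3 grip 41.2 F [ 0.3533  0.2334 -2.7546]
```

```bash
python3 -m pendant '[[[0,0,0.001],0,0.03],[[0,0,0.001],0,0.03],[[0,0,0],0,0.03]]' >/dev/null
python3 go.py 0.512 -0.3175 0.0795
python3 -m pendant '[[[0,0,0.001],0,0.03],[[0,0,0],0,0.03]]' >/dev/null
python3 go.py 0.512 -0.3175 0.0795
```

```text
t 7.6 tool shift mm [-2.1  1.   0.5] turn deg -0.04 tcp [ 0.5142 -0.3167  0.08  ] gap 42.9 grip 41.2 F [-0.238   0.343  -3.1008]
t 7.8 tool shift mm [-2.5  0.9  0.2] turn deg -0.04 tcp [ 0.5146 -0.3168  0.0797] gap 43.1 grip 41.5 F [-1.3323  0.9423  0.0937]
```

```bash
python3 -m pendant '[[[0,0,0],0,0.044],[[0,0,0],0,0.048],[[0,0,0],0,0.054],[[0,0,0],0,0.062],[[0,0,0],0,0.07],[[0,0,0],0,0.07]]' |tail -3
python3 -m pendant '[[[0,0,-0.02],0,0.07],[[0,0,-0.04],0,0.07],[[0,0,-0.05],0,0.07],[[0,0,-0.04],0,0.07],[[-0.004,-0.02,0],0,0.07],[[-0.004,-0.04,0],0,0.07],[[-0.004,-0.045,0],0,0.07],[[-0.004,-0.045,0],0,0.07],[[-0.004,-0.045,0],0,0.07],[[-0.004,-0.045,0],0,0.07]]' >/dev/null
python3 -m pendant '[[[-0.004,-0.045,0],0,0.07],[[-0.004,-0.045,0],0,0.07],[[-0.004,-0.035,0],0,0.07],[[-0.004,-0.02,0],0,0.07],[[0,0,0],0,0.07]]' >/dev/null
python3 go.py 0.510 0.0771 0.08
python3 - <<'E'
from h import *
im,C=shot("top","t2.png")
print("blue",circ(hue(im,100,120)&(np.arange(512)<440),.119,C))
im,C=shot("wrist","w4.png");h=hsv(im)
E
```

```text
contact_force: [0.4, 0.5, -0.1]
finger_gap: 0.819
grasp_force: 0.0
t 9.9 tool shift mm [ -3.9  -3.7 148.5] turn deg 0.19 tcp [0.5136 0.0729 0.2285] gap 70.0 grip 0.0 F [-0.893  -0.4641 -0.4559]
blue [ 0.5099 -0.3096  0.0268  0.5091 -0.311   0.0228]
```

View pics/w4.png

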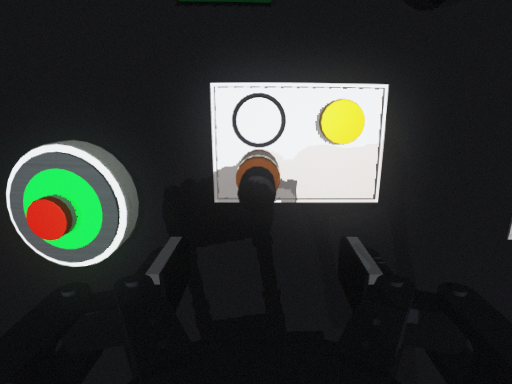

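The bottle cap is at about (258,190) below the gripper. The ring is at (259,119), and the red dish (47,219) and green window (62,209) are on the light base. I'll check the cap by casting these pixels.

Run:
```python
from h import *
s=monitor.sense();C=cal("wrist",s);im=cv2.imread("pics/w4.png")[:,:,::-1].copy();h=hsv(im)
print("tcp",s["tcp_pos"])
br=(h[...,0]>=3)&(h[...,0]<=18)&(h[...,1]>120)&(h[...,2]>50)&(h[...,2]<190)&(np.arange(512)[None]>150)&(np.arange(512)[None]<330)
ys,xs=np.nonzero(br&(np.arange(384)[:,None]<200));print("amber cols",xs.min(),xs.max(),"rows",ys.min(),ys.max())
v=h[...,2]
for r in(185,190,195,200):print(r,v[r,232:286:3])
print([(y,int(v[y,258])) for y in range(166,222,3)])
for x in(.508,.511,.514):print(x,proj([[x,.077,.121],[x,.093,.121],[x,.061,.121],[x-.016,.077,.121],[x+.016,.077,.121]],C).round(0).tolist())
b=(v<90);m=np.zeros_like(b);m[88:150,228:290]=b[88:150,228:290];print("ring",circ(m,.006,C))
print("yellow",circ(hue(im,20,36),.028,C))
```

```text
tcp [0.5141 0.0704 0.2287]
amber cols 237 279 rows 158 189
185 [157 159 103  31  35  34  33  37  36  37  37  37  47  51  47 125 118 122]
190 [155 156  68  30  29  31  34  31  35  37  37  34  36  39  44 150 158 160]
195 [156 156  48  28  30  32  27  33  31  31  30  33  34  36  35 160 159 157]
200 [154 156 143  24  26  26  28  28  29  25  28  27  29  33  80 226 228 155]
[(166, 94), (169, 43), (172, 39), (175, 43), (178, 62), (181, 48), (184, 36), (187, 35), (190, 36), (193, 32), (196, 31), (199, 27), (202, 28), (205, 26), (208, 23), (211, 23), (214, 21), (217, 22), (220, 22)]
0.508 [[256.0, 199.0], [237.0, 200.0], [275.0, 197.0], [258.0, 217.0], [254.0, 180.0]]
0.511 [[256.0, 195.0], [236.0, 197.0], [275.0, 193.0], [258.0, 213.0], [254.0, 176.0]]
0.514 [[255.0, 192.0], [236.0, 193.0], [275.0, 190.0], [257.0, 210.0], [253.0, 172.0]]
ring [0.5658 0.0706 0.0294 0.5657 0.0706 0.0289]
yellow [ 0.5566 -0.018   0.0238  0.5565 -0.018   0.0231]
```

```bash
python3 -m pendant '[[[-0.001,-0.002,0.02],0,0.07],[[-0.001,-0.002,0.03],0,0.07],[[0,0,0.03],0,0.07],[[0,0,0.03],0,0.07],[[0,0,0.02],0,0.07],[[0,0,0.01],0,0.07],[[0,0,0.005],0,0.07],[[0,0,0.001],0,0.07],[[0,0,0],0,0.07],[[0,0,0],0,0.07]]' >/dev/null
python3 go.py 0.512 0.0763 0.082
python3 -m pendant '[[[0,0,0],0,0.05],[[0,0,0],0,0.04],[[0,0,0],0,0.03],[[0,0,0],0,0.02],[[0,0,0],0,0.02],[[0,0,0],0,0.02],[[0,0,0],0,0.02]]' 40
python3 go.py 0.512 0.0763 0.082
python3 - <<'E'
from h import *
shot("wrist","w5.png")
E
```

```text
t 11.0 tool shift mm [-2.4 -1.6  2.6] turn deg -0.04 tcp [0.5142 0.0744 0.0846] gap 70.2 grip 0.0 F [ 1.1997  0.0673 -0.6004]
clock: 11.7
tcp_pos: [0.5135, 0.0746, 0.0838]
ee_rot: [[0.995, -0.104, 0.001], [-0.104, -0.995, 0.0], [0.001, -0.0, -1.0]]
contact_force: [-0.0, 0.6, 5.5]
finger_gap: 0.363
grasp_force: 39.6
t 11.7 tool shift mm [-1.7 -1.6  1.8] turn deg -0.03 tcp [0.5135 0.0746 0.0838] gap 31.0 grip 39.6 F [-0.0394  0.6173  5.5024]
```

View pics/w5.png

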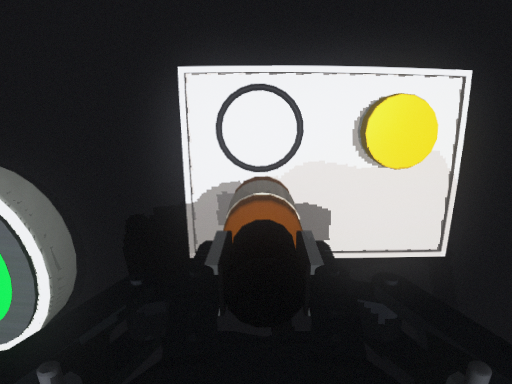

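The bottle cap is held, centred in the pads at (265,265). I lift and carry it.

```bash
python3 -m pendant '[[[0,0,-0.005],0,0.02],[[0,0,-0.01],0,0.02],[[0,0,-0.02],0,0.02],[[0,0,-0.03],0,0.02],[[0,0,-0.03],0,0.02],[[0,0,-0.025],0,0.02],[[0,0,-0.01],0,0.02],[[-0.001,0.01,0],0,0.02],[[-0.002,0.02,0],0,0.02],[[-0.004,0.03,0],0,0.02]]'|tail -2
python3 -m pendant '[[[-0.004,0.03,0],0,0.02],[[-0.004,0.03,0],0,0.02],[[-0.004,0.03,0],0,0.02],[[-0.004,0.03,0],0,0.02],[[-0.004,0.03,0],0,0.02],[[-0.004,0.03,0],0,0.02],[[-0.004,0.03,0],0,0.02],[[-0.004,0.03,0],0,0.02],[[-0.004,0.03,0],0,0.02],[[-0.004,0.03,0],0,0.02]]' | tail -2
python3 -m pendant '[[[-0.003,0.019,0],0,0.02],[[-0.001,0.01,0],0,0.02],[[0,0,0.01],0,0.02],[[0,0,0.025],0,0.02],[[0,0,0.03],0,0.02],[[0,0,0.025],0,0.02],[[0,0,0.015],0,0.02],[[0,0,0.01],0,0.02],[[0,0,0.006],0,0.02],[[0,0,0],0,0.02]]' | tail -2
python3 go.py 0.422 -0.307 0.0818
```

```text
finger_gap: 0.366
grasp_force: 39.8
finger_gap: 0.362
grasp_force: 39.8
finger_gap: 0.363
grasp_force: 39.9
t 14.75 tool shift mm [ 0.1  0.2 10.1] turn deg -0.01 tcp [ 0.4219 -0.3068  0.0919] gap 31.0 grip 39.9 F [-0.5129 -0.1758 -1.6633]
```

```bash
python3 -m pendant '[[[0,0,0.003],0,0.02],[[0,0,0.002],0,0.02],[[0,0,0.002],0,0.02],[[0,0,0.001],0,0.02],[[0,0,0],0,0.02]]' >/dev/null
python3 go.py 0.422 -0.307 0.0818
python3 -m pendant '[[[0,0,0.001],0,0.02],[[0,0,0],0,0.02],[[0,0,0],0,0.02]]' >/dev/null
python3 go.py 0.422 -0.307 0.0818
```

```text
t 15.25 tool shift mm [ 0.1 -0.2  2.5] turn deg -0.04 tcp [ 0.4219 -0.3071  0.0843] gap 31.1 grip 39.9 F [ 0.001  -0.0663 -1.3339]
t 15.55 tool shift mm [ 0.1 -0.2  1.5] turn deg -0.04 tcp [ 0.4219 -0.3071  0.0833] gap 31.0 grip 39.9 F [-0.3931  0.5094 -0.7769]
```

```bash
python3 -m pendant '[[[0,0,0.001],0,0.02],[[0,0,0],0,0.02],[[0,0,0],0,0.02]]' >/dev/null
python3 go.py 0.422 -0.307 0.0818
python3 -m pendant '[[[0,0,0.0005],0,0.02],[[0,0,0],0,0.02],[[0,0,0],0,0.02]]' >/dev/null
python3 go.py 0.422 -0.307 0.0818
```

```text
t 15.85 tool shift mm [ 0.1 -0.1  0.4] turn deg -0.03 tcp [ 0.4219 -0.3071  0.0822] gap 31.0 grip 39.9 F [ 0.3822  0.2804 -1.5936]
t 16.15 tool shift mm [-0.  -0.2  0.1] turn deg -0.03 tcp [ 0.422  -0.3072  0.0819] gap 30.9 grip 39.9 F [ 0.798   0.2797 -1.1057]
```

```bash
python3 -m pendant '[[[0,0,0.0005],0,0.02],[[0,0,0],0,0.02],[[0,0,0],0,0.02]]' >/dev/null
python3 go.py 0.422 -0.307 0.0818
python3 -m pendant '[[[0,0,0.0005],0,0.02],[[0,0,0],0,0.02],[[0,0,0],0,0.02]]' >/dev/null
python3 go.py 0.422 -0.307 0.0818
```

```text
t 16.45 tool shift mm [-0.2 -0.2  0. ] turn deg -0.04 tcp [ 0.4222 -0.3072  0.0818] gap 30.6 grip 40.4 F [-0.1067  1.5564  4.341 ]
t 16.75 tool shift mm [-0.4 -0.2  0. ] turn deg -0.04 tcp [ 0.4224 -0.3073  0.0818] gap 30.6 grip 41.0 F [-1.1543  3.374   6.9479]
```

```bash
python3 -m pendant '[[[0,0,0],0,0.034],[[0,0,0],0,0.038],[[0,0,0],0,0.046],[[0,0,0],0,0.058],[[0,0,0],0,0.07],[[0,0,0],0,0.07]]' |tail -3
python3 -m pendant '[[[0,0,-0.02],0,0.07],[[0,0,-0.04],0,0.07],[[0,0,-0.04],0,0.07],[[0,0,-0.04],0,0.07],[[0,-0.02,-0.01],0,0.07],[[0,-0.04,0],0,0.07],[[0,-0.045,0],0,0.07],[[0,-0.045,0],0,0.07],[[0,-0.045,0],0,0.07],[[0,-0.045,0],0,0.07]]' >/dev/null
python3 -m pendant '[[[0.001,-0.045,0],0,0.07],[[0.001,-0.045,0],0,0.07],[[0.001,-0.045,0],0,0.07],[[0.001,-0.045,0],0,0.07],[[0,-0.045,0],0,0.07],[[0,-0.045,0],0,0.07],[[0,-0.04,0],0,0.07],[[0,-0.035,0],0,0.07],[[0,-0.02,0],0,0.07],[[0,-0.01,0],0,0.07]]' >/dev/null
python3 -m pendant '[[[0,0,0],0,0.07],[[0,0,0],0,0.07]]' >/dev/null
python3 go.py 0.489 0.306 0.2
python3 - <<'E'
from h import *
im,C=shot("top","t3.png")
im,C=shot("wrist","w6.png")
red=hue(im,0,6)|hue(im,174,180);g=hue(im,45,80)
print("red",circ(red,.064,C)); print("window",circ(red|g,.042,C)); print(monitor.sense()["qpos"])
E
```

```text
contact_force: [-1.3, -0.4, -0.6]
finger_gap: 0.818
grasp_force: 0.0
t 19.55 tool shift mm [-1.  -3.  30.6] turn deg -0.06 tcp [0.4897 0.3029 0.2306] gap 69.9 grip 0.0 F [ 0.221  -1.1076  0.6559]
red [0.4907 0.3094 0.0234 0.492  0.3085 0.0191]
window [0.4931 0.3035 0.0484 0.4932 0.3035 0.0478]
[ 0.5105  0.0779  1.8209 -0.0005  1.2431  2.187 ]
```

View pics/t3.png

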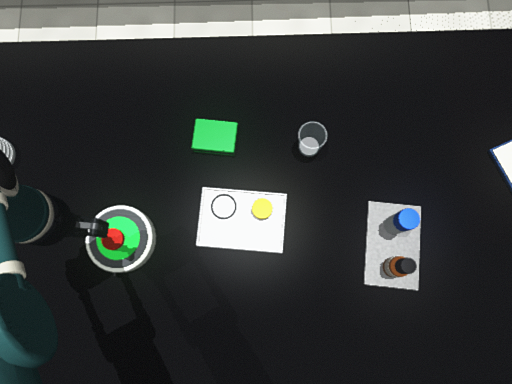

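View pics/w6.png

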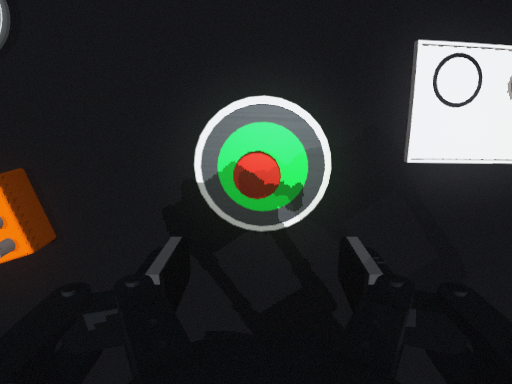

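The top view shows the canister (406,219) and bottle (405,267) standing on the mat, with the beaker and box unmoved. In the wrist view the red dish is at (257,175) in the green window (262,166). I descend partway and re-measure.

```bash
python3 -m pendant '[[[0,-0.002,0.02],0,0.07],[[0,-0.002,0.035],0,0.07],[[0,-0.002,0.035],0,0.07],[[0,0,0.02],0,0.07],[[0,0,0.01],0,0.07],[[0,0,0],0,0.07],[[0,0,0],0,0.07]]' |tail -1
python3 go.py 0.490 0.3085 0.05
python3 - <<'E'
from h import *
im,C=shot("wrist","w7.png")
red=hue(im,0,6,120,50)|hue(im,174,180,120,50);g=hue(im,45,80)
print("red",circ(red,.064,C)); print("window",circ(red|g,.042,C))
E
python3 go.py 0.490 0.3085 0.05
```

```text
grasp_force: 0.0
t 20.35 tool shift mm [-1.2  1.7 62. ] turn deg -0.08 tcp [0.4913 0.31   0.112 ] gap 70.0 grip 0.0 F [ 0.5558  0.5489 -0.0079]
red [0.4834 0.3131 0.0213 0.48   0.3153 0.0143]
window [0.4934 0.3033 0.0484 0.4935 0.3034 0.048 ]
t 20.4 tool shift mm [-1.6  2.1 62.6] turn deg -0.07 tcp [0.4917 0.3104 0.1126] gap 70.0 grip 0.0 F [ 0.2362  0.138  -0.5742]
```

View pics/w7.png

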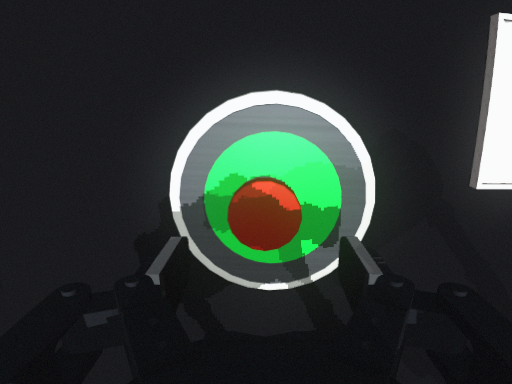

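The red lid spans columns 227–302 and rows ~180–251, centre about (265,215), slightly shadowed. I'll redo the fit with a looser threshold.

Run:
```python
from h import *
s=monitor.sense();C=cal("wrist",s);im=cv2.imread("pics/w7.png")[:,:,::-1].copy()
red=hue(im,0,12,100,25)|hue(im,170,180,100,25)
print(s["tcp_pos"],"red",circ(red,.064,C),cast([[265,215]],.064,C)[0])
print(proj([[.4905,.3085,.064],[.5145,.3085,.064],[.4665,.3085,.064],[.4905,.3325,.064],[.4905,.2845,.064]],C))
```

```text
[0.4917 0.3104 0.1126] red [0.4907 0.3099 0.0237 0.4908 0.31   0.0231] [0.4915 0.3094 0.064 ]
[[266.5349 216.2967]
 [262.5639 179.8511]
 [270.2519 250.4145]
 [229.3381 219.9494]
 [303.982  212.564 ]]
```

```bash
python3 -m pendant '[[[0,0,0.015],0,0.07],[[0,0,0.02],0,0.07],[[0,0,0.015],0,0.07],[[0,0,0.008],0,0.07],[[0,0,0.003],0,0.07],[[0,0,0],0,0.065],[[0,0,0],0,0.06],[[0,0,0],0,0.06]]' 30 |tail -1
python3 go.py 0.4907 0.3098 0.05
python3 -m pendant '[[[0,0,0],0,0.05],[[0,0,0],0,0.045],[[0,0,0],0,0.04],[[0,0,0],0,0.04],[[0,0,0],0,0.04],[[0,0,0],0,0.04]]' 30 |tail -3
python3 go.py 0.4907 0.3098 0.05
python3 - <<'E'
from h import *
im,C=shot("wrist","w8.png")
E
```

```text
grasp_force: 0.0
t 21.2 tool shift mm [-0.3  0.7  0.6] turn deg -0.03 tcp [0.4911 0.3105 0.0506] gap 59.9 grip 0.0 F [ 0.216  -0.38   -0.6583]
contact_force: [0.2, -0.0, 6.0]
finger_gap: 0.541
grasp_force: 31.3
t 21.8 tool shift mm [-0.3  0.8  0.8] turn deg -0.03 tcp [0.4911 0.3105 0.0508] gap 46.2 grip 31.3 F [ 0.2443 -0.0295  6.0159]
```

View pics/w8.png

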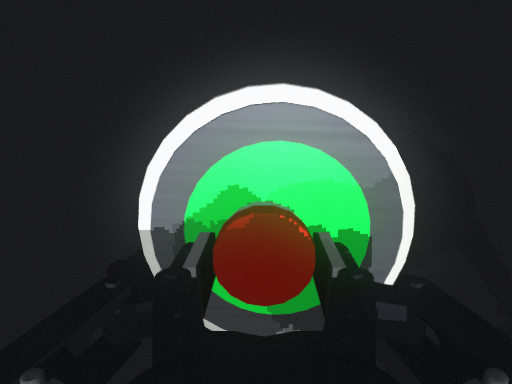

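The red dish is held centrally between the pads at (264,256). I lift and carry it to the ring.

```bash
python3 -m pendant '[[[0,0,-0.005],0,0.04],[[0,0,-0.01],0,0.04],[[0,0,-0.02],0,0.04],[[0,0,-0.025],0,0.04],[[0,0,-0.015],0,0.04],[[0.005,0.01,-0.005],0,0.04],[[0.01,0.02,0],0,0.04],[[0.01,0.025,0],0,0.04],[[0.01,0.025,0],0,0.04],[[0.01,0.025,0],0,0.04]]' |tail -2
python3 -m pendant '[[[0.01,0.025,0],0,0.04],[[0.01,0.025,0],0,0.04],[[0.012,0.025,0],0,0.04],[[0.012,0.025,0],0,0.04],[[0.01,0.015,0],0,0.04],[[0.01,0.01,0],0,0.04],[[0,0,0],0,0.04],[[0,0,0],0,0.04]]' |tail -2
python3 go.py 0.5657 0.0708 0.0147
python3 - <<'E'
from h import *
T,Ct=shot("top","t4.png")
im,C=shot("wrist","w9.png")
z=monitor.sense()["tcp_pos"][2]
f=lambda i:hue(i,0,12,100,25)|hue(i,170,180,100,25)
print("red wrist",circ(f(im),z-.0507+.064,C),"top",circ(f(T),z-.0507+.064,Ct))
E
python3 go.py 0.5657 0.0708 0.0147
```

```text
finger_gap: 0.541
grasp_force: 31.0
finger_gap: 0.543
grasp_force: 31.0
t 23.65 tool shift mm [ -9.    0.6 114.8] turn deg -0.06 tcp [0.5748 0.0704 0.1295] gap 46.3 grip 31.0 F [-0.1606 -0.8372 -0.9943]
red wrist [0.5753 0.0702 0.0253 0.5753 0.0704 0.0242] top [ 0.4156 -0.2803  0.0196  0.4155 -0.2805  0.0163]
t 23.75 tool shift mm [ -8.6   1.1 114.8] turn deg 0.02 tcp [0.5745 0.0709 0.1295] gap 46.4 grip 31.0 F [-0.6345 -0.1169 -0.7108]
```

View pics/w9.png

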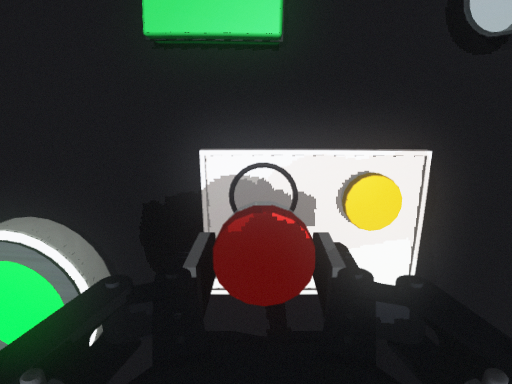

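The held dish (264,256) is coming over the ring (263,194). The top-view mask picked up the bottle, so I redo it restricted to the tray area.

Run:
```python
from h import *
T=cv2.imread("pics/t4.png")[:,:,::-1].copy();Ct=cal("top")
r=(hue(T,0,8,150,40)|hue(T,172,180,150,40))&(np.arange(512)>170)&(np.arange(512)<300)
print("red top",circ(r,.143,Ct))
im=cv2.imread("pics/w9.png")[:,:,::-1].copy();C=cal("wrist",monitor.sense());v=hsv(im)[...,2]
b=np.zeros_like(v,bool);b[155:205,222:306]=v[155:205,222:306]<45
ys,xs=np.nonzero(b);print(xs.min(),xs.max(),ys.min())
print("ring if .5657,.0708:",proj([[.5657+.031*np.cos(a),.0708+.031*np.sin(a),.006] for a in (0,1.5708,-1.5708)],C))
```

```text
red top [0.5561 0.0722 0.0138 0.5562 0.071  0.0098]
230 234 198
ring if .5657,.0708: [[260.9155 160.5178]
 [229.4661 199.0215]
 [300.0823 191.9799]]
```

```bash
python3 -m pendant '[[[-0.003,0,0.01],0,0.04],[[-0.004,0,0.025],0,0.04],[[-0.003,0,0.03],0,0.04],[[0,0,0.02],0,0.04],[[0,0,0.012],0,0.04],[[0,0,0.007],0,0.04],[[0,0,0.004],0,0.04],[[0,0,0.002],0,0.04],[[0,0,0],0,0.04],[[0,0,0],0,0.04]]' |tail -1
python3 go.py 0.5648 0.0711 0.0147
python3 -m pendant '[[[0,0,0.001],0,0.04],[[0,0,0.001],0,0.04],[[0,0,0],0,0.04],[[0,0,0],0,0.04]]' >/dev/null
python3 go.py 0.5648 0.0711 0.0147
python3 - <<'E'
from h import *
im,C=shot("wrist","w10.png");z=monitor.sense()["tcp_pos"][2]
print("red",circ(hue(im,0,12,100,25)|hue(im,170,180,100,25),z+.0133,C))
E
```

```text
grasp_force: 31.0
t 24.75 tool shift mm [-1.   0.1  6. ] turn deg -0.04 tcp [0.5658 0.0711 0.0207] gap 46.0 grip 31.0 F [ 0.3533  0.1976 -0.1589]
t 25.15 tool shift mm [-0.2 -0.1  3.1] turn deg -0.04 tcp [0.565  0.071  0.0178] gap 46.2 grip 31.0 F [ 0.7647 -0.4502 -0.5454]
red [0.566  0.0705 0.025  0.5658 0.0706 0.024 ]
```

View pics/w10.png

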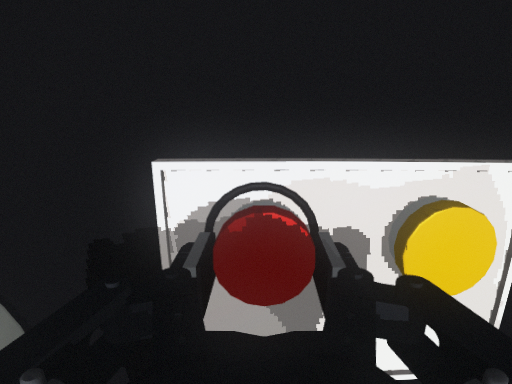

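The ring surrounds the held dish: outer edge at columns 205–319 with its top at row 182, dish at (264,256). I compare that with the prediction while lowering the last millimetres.

```bash
python3 - <<'E'
from h import *
C=cal("wrist",monitor.sense())
for x in(.563,.565,.567):print(x,proj([[x+.031*np.cos(a),.0711+.031*np.sin(a),.006] for a in (0,.9,-.9)],C).round(1).tolist())
v=hsv(cv2.imread("pics/w10.png")[:,:,::-1].copy())[...,2]
print([(y,int(v[y,260])) for y in range(176,200,2)],[(x,int(v[215,x])) for x in range(200,225,2)],[(x,int(v[215,x])) for x in range(300,326,2)])
E
python3 -m pendant '[[[0,0,0.001],0,0.04],[[0,0,0.001],0,0.04],[[0,0,0],0,0.04],[[0,0,0],0,0.04]]' >/dev/null
python3 go.py 0.5648 0.0711 0.0147
```

```text
0.563 [[257.0, 184.7], [212.7, 211.4], [306.8, 202.0]]
0.565 [[256.6, 180.8], [212.1, 207.8], [306.6, 198.3]]
0.567 [[256.1, 176.9], [211.5, 204.1], [306.3, 194.5]]
[(176, 244), (178, 243), (180, 244), (182, 139), (184, 59), (186, 68), (188, 47), (190, 168), (192, 244), (194, 244), (196, 244), (198, 236)] [(200, 163), (202, 164), (204, 162), (206, 161), (208, 91), (210, 48), (212, 50), (214, 46), (216, 44), (218, 126), (220, 161), (222, 162), (224, 160)] [(300, 230), (302, 231), (304, 210), (306, 49), (308, 48), (310, 52), (312, 49), (314, 81), (316, 230), (318, 230), (320, 231), (322, 230), (324, 229)]
t 25.6 tool shift mm [-0.1 -0.   1. ] turn deg -0.04 tcp [0.5649 0.071  0.0157] gap 46.4 grip 31.0 F [ 0.1896  0.6642 -0.4556]
```

```bash
python3 -m pendant '[[[0,0,0.001],0,0.04],[[0,0,0],0,0.04],[[0,0,0],0,0.04]]' >/dev/null
python3 go.py 0.5648 0.0711 0.0147
python3 -m pendant '[[[0,0,0.0005],0,0.04],[[0,0,0],0,0.04],[[0,0,0],0,0.04]]' >/dev/null
python3 go.py 0.5648 0.0711 0.0147
```

```text
t 25.9 tool shift mm [-0.3 -0.   0.1] turn deg -0.04 tcp [0.5651 0.0711 0.0148] gap 46.2 grip 31.0 F [ 0.8979 -0.2756 -0.907 ]
t 26.2 tool shift mm [-0.3 -0.   0.1] turn deg -0.03 tcp [0.5651 0.071  0.0148] gap 46.4 grip 31.5 F [-2.085   0.1141  4.486 ]
```

```bash
python3 -m pendant '[[[0,0,0],0,0.049],[[0,0,0],0,0.052],[[0,0,0],0,0.056],[[0,0,0],0,0.06],[[0,0,0],0,0.06],[[0,0,-0.01],0,0.06],[[0,0,-0.03],0,0.06],[[0,0,-0.04],0,0.06],[[0,0,-0.04],0,0.06],[[0,0,-0.02],0,0.06]]' |tail -2
python3 -m pendant '[[[0,0,0],0,0.07],[[0,0.02,0],0,0.07],[[0,0.03,0],0,0.07],[[0,0.03,0],0,0.07],[[0,0.01,0],0,0.07],[[0,0,0],0,0.07],[[0,0,0],0,0.07],[[0,0,0],0,0.07]]' |tail -2
python3 go.py 0.5565 -0.018 0.0147
python3 - <<'E'
from h import *
im,C=shot("wrist","w11.png")
print("red",circ(hue(im,0,12,100,25)|hue(im,170,180,100,25),.028,C));print("yellow",circ(hue(im,18,36,100,60),.028,C))
E
python3 go.py 0.5565 -0.018 0.0147
```

```text
finger_gap: 0.704
grasp_force: 0.0
finger_gap: 0.816
grasp_force: 0.0
t 28.0 tool shift mm [  1.    0.5 139.3] turn deg 0.01 tcp [ 0.5556 -0.0175  0.154 ] gap 69.7 grip 0.0 F [-0.2224  0.2966 -0.2667]
red [0.5653 0.0696 0.0249 0.5652 0.0696 0.0239]
yellow [ 0.5573 -0.0177  0.0241  0.557  -0.0176  0.0234]
t 28.05 tool shift mm [  1.    0.5 139.4] turn deg 0.03 tcp [ 0.5556 -0.0175  0.1541] gap 69.9 grip 0.0 F [-0.4238  0.0539 -0.3528]
```

View pics/w11.png

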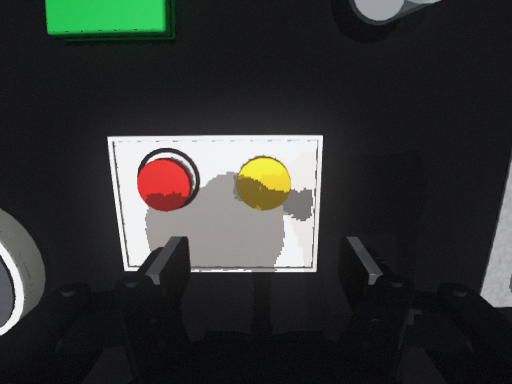

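Red sits in the ring: the ring shows around it at (169,178), and the lid is at (164,184) with the expected parallax. Yellow is at (264,183), straight below the gripper.

```bash
python3 -m pendant '[[[0.001,0,0.02],0,0.07],[[0,0,0.03],0,0.07],[[0,0,0.03],0,0.065],[[0,0,0.03],0,0.06],[[0,0,0.015],0,0.06],[[0,0,0.008],0,0.06],[[0,0,0.004],0,0.06],[[0,0,0.001],0,0.06],[[0,0,0],0,0.06],[[0,0,0],0,0.06]]' |tail -1
python3 go.py 0.5568 -0.0176 0.0153
python3 -m pendant '[[[0,0,0],0,0.05],[[0,0,0],0,0.045],[[0,0,0],0,0.04],[[0,0,0],0,0.04],[[0,0,0],0,0.04],[[0,0,0],0,0.04]]' 30 |tail -3
python3 go.py 0.5568 -0.0176 0.0153
```

```text
grasp_force: 0.0
t 29.05 tool shift mm [-1.1 -1.   2.3] turn deg -0.04 tcp [ 0.5577 -0.0187  0.0176] gap 60.4 grip 0.0 F [-0.1425  0.2317  0.3005]
contact_force: [-1.7, -0.1, 5.7]
finger_gap: 0.537
grasp_force: 30.6
t 29.65 tool shift mm [-0.8 -1.   2.3] turn deg -0.04 tcp [ 0.5575 -0.0186  0.0176] gap 45.9 grip 30.6 F [-1.6579 -0.1287  5.6746]
```

```bash
python3 -m pendant '[[[0,0,-0.005],0,0.04],[[0,0,-0.01],0,0.04],[[0,0,-0.025],0,0.04],[[0,0,-0.03],0,0.04],[[0,0,-0.025],0,0.04],[[-0.003,-0.01,-0.01],0,0.04],[[-0.006,-0.02,0],0,0.04],[[-0.01,-0.03,0],0,0.04],[[-0.01,-0.03,0],0,0.04],[[-0.01,-0.03,0],0,0.04]]' |tail -2
python3 -m pendant '[[[-0.01,-0.03,0],0,0.04],[[-0.01,-0.03,0],0,0.04],[[-0.01,-0.03,0],0,0.04],[[-0.01,-0.03,0],0,0.04],[[-0.01,-0.03,0],0,0.04],[[-0.008,-0.025,0],0,0.04],[[-0.001,-0.012,0],0,0.04],[[0,-0.006,0],0,0.04],[[0,0,0],0,0.04],[[0,0,0],0,0.04]]' |tail -2
python3 go.py 0.4925 0.3033 0.0537
python3 - <<'E'
from h import *
im,C=shot("wrist","w12.png");s=monitor.sense();h=hsv(im)
print("yellow",circ(hue(im,18,36,100,60),s["tcp_pos"][2]+.0105,C),s["tcp_pos"])
E
```

```text
finger_gap: 0.54
grasp_force: 31.1
finger_gap: 0.536
grasp_force: 31.1
t 31.65 tool shift mm [ 0.6 -1.4 67.3] turn deg -0.06 tcp [0.4918 0.302  0.121 ] gap 45.8 grip 31.1 F [ 0.3131 -0.6244 -0.517 ]
yellow [0.4924 0.3019 0.0252 0.4922 0.3018 0.0241] [0.4918 0.3019 0.1211]
```

View pics/w12.png

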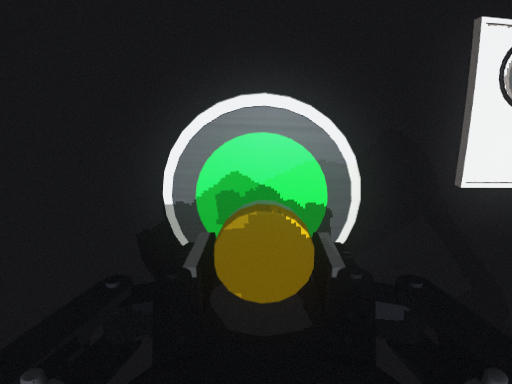

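Yellow is held at (264,255), over the green window (262,192). I lower it, adding 1 mm in x and −1 mm in y.

```bash
python3 -m pendant '[[[0.001,-0.001,0.01],0,0.04],[[0,0,0.02],0,0.04],[[0,0,0.02],0,0.04],[[0,0,0.01],0,0.04],[[0,0,0.004],0,0.04],[[0,0,0.001],0,0.04],[[0,0,0],0,0.04],[[0,0,0],0,0.04]]' |tail -1
python3 go.py 0.4925 0.3033 0.0537
python3 -m pendant '[[[0,0,0.001],0,0.04],[[0,0,0],0,0.04],[[0,0,0],0,0.04]]' >/dev/null
python3 go.py 0.4925 0.3033 0.0537
```

```text
grasp_force: 31.1
t 32.5 tool shift mm [-1.   1.   3.6] turn deg -0.04 tcp [0.4936 0.3042 0.0573] gap 46.2 grip 31.1 F [ 0.2606  1.1876 -0.3764]
t 32.8 tool shift mm [-0.3  0.7  1.9] turn deg -0.03 tcp [0.4929 0.3039 0.0556] gap 45.9 grip 31.1 F [ 0.1945  0.354  -0.6199]
```

```bash
python3 -m pendant '[[[0,0,0.001],0,0.04],[[0,0,0],0,0.04],[[0,0,0],0,0.04]]' >/dev/null
python3 go.py 0.4925 0.3033 0.0537
python3 -m pendant '[[[0,0,0.0007],0,0.04],[[0,0,0],0,0.04],[[0,0,0],0,0.04]]' >/dev/null
python3 go.py 0.4925 0.3033 0.0537
python3 -m pendant '[[[0,0,0.0005],0,0.04],[[0,0,0],0,0.04],[[0,0,0],0,0.04]]' >/dev/null
python3 go.py 0.4925 0.3033 0.0537
```

```text
t 33.1 tool shift mm [-0.1  0.5  0.5] turn deg -0.03 tcp [0.4927 0.3038 0.0542] gap 46.5 grip 31.1 F [-1.1165 -0.5711 -0.4016]
t 33.4 tool shift mm [-0.3  0.6 -0.1] turn deg -0.04 tcp [0.4928 0.3038 0.0536] gap 45.9 grip 31.1 F [-1.0789 -0.5616 -0.6493]
t 33.7 tool shift mm [-0.3  0.6 -0.1] turn deg -0.03 tcp [0.4928 0.3039 0.0536] gap 46.4 grip 31.6 F [-2.1735 -0.5586  3.9415]
```

```bash
python3 -m pendant '[[[0,0,0],0,0.049],[[0,0,0],0,0.052],[[0,0,0],0,0.056],[[0,0,0],0,0.06],[[0,0,0],0,0.06],[[0,0,-0.01],0,0.06],[[0,0,-0.03],0,0.06],[[0,0,-0.05],0,0.06],[[0,0,-0.05],0,0.07],[[0,0,-0.04],0,0.07]]' |tail -2
python3 - <<'E'
from h import *
im,C=shot("wrist","w13.png")
y=hue(im,18,36,100,60)
print("yellow",circ(y,.064,C),"window",circ(y|hue(im,45,80),.042,C))
E
python3 -m pendant '[[[0,0.02,0],0,0.07],[[0,0.035,0],0,0.07],[[-0.001,0.045,0],0,0.07],[[-0.001,0.045,0],0,0.07],[[-0.001,0.045,0],0,0.07],[[-0.001,0.045,0],0,0.07],[[-0.001,0.045,0],0,0.07],[[-0.001,0.045,0],0,0.07],[[-0.001,0.045,0],0,0.07],[[0,0.045,0],0,0.07]]' |tail -1
python3 -m pendant '[[[0,0.045,0],0,0.07],[[0,0.045,0],0,0.07],[[0,0.045,0],0,0.07],[[0,0.035,0],0,0.07],[[0,0.02,0],0,0.07],[[0,0.01,0],0,0.07],[[0,0,0],0,0.07],[[0,0,0],0,0.07]]' |tail -1
python3 go.py 0.4222 -0.3072 0.0823
python3 - <<'E'
from h import *
im,C=shot("wrist","w14.png");s=monitor.sense();h=hsv(im);v=h[...,2]
T,Ct=shot("top","t5.png")
y=hue(T,22,35);print("top yellow",circ(y&(np.arange(512)<180),.064,Ct))
r=(hue(T,0,6)|hue(T,174,180))&(np.arange(512)<300);print("top red",circ(r,.028,Ct))
E
```

```text
finger_gap: 0.82
grasp_force: 0.0
yellow [0.4915 0.3039 0.0241 0.4916 0.3037 0.0233] window [0.492  0.3036 0.0492 0.4921 0.3035 0.0485]
grasp_force: 0.0
grasp_force: 0.0
t 36.55 tool shift mm [  1.1   1.1 150.2] turn deg -0.04 tcp [ 0.4214 -0.3062  0.2325] gap 70.0 grip 0.0 F [0.2722 0.7606 0.3743]
top yellow [0.4882 0.3015 0.0249 0.488  0.3019 0.0234]
top red [0.5613 0.0705 0.0246 0.5613 0.0703 0.0232]
```

View pics/w14.png

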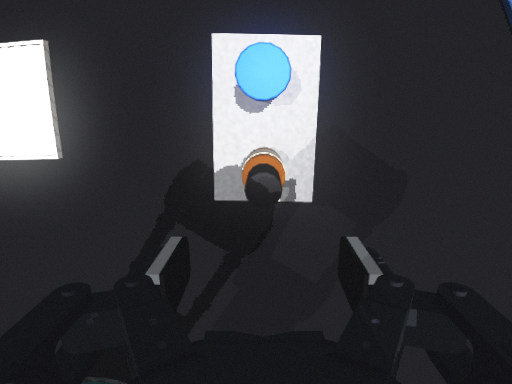

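Yellow is within 1 mm of the window centre, and red is in the ring. On the mat the canister is at (263,71) and the bottle cap at (263,187), aligned with the gripper. I have now viewed 17 pictures, over the limit of 14, so I'll view no more and work from numbers only.

```bash
python3 -m pendant '[[[0.001,0.001,0.02],0,0.07],[[0,0,0.03],0,0.07],[[0,0,0.03],0,0.07],[[0,0,0.03],0,0.07],[[0,0,0.02],0,0.07],[[0,0,0.01],0,0.07],[[0,0,0.006],0,0.07],[[0,0,0.002],0,0.07],[[0,0,0],0,0.07],[[0,0,0],0,0.07]]' >/dev/null
python3 go.py 0.4222 -0.3072 0.0823
python3 -m pendant '[[[0,0,0],0,0.05],[[0,0,0],0,0.04],[[0,0,0],0,0.03],[[0,0,0],0,0.02],[[0,0,0],0,0.02],[[0,0,0],0,0.02],[[0,0,0],0,0.02]]' 40 | tail -3
python3 go.py 0.4222 -0.3072 0.0823
```

```text
t 37.65 tool shift mm [-1.6 -1.5  4. ] turn deg -0.03 tcp [ 0.4236 -0.3088  0.0863] gap 70.0 grip 0.0 F [ 1.9294  0.222  -0.5396]
contact_force: [0.2, 2.2, 6.0]
finger_gap: 0.362
grasp_force: 39.6
t 38.35 tool shift mm [-1.1 -1.   3.3] turn deg -0.04 tcp [ 0.4232 -0.3083  0.0856] gap 30.9 grip 39.6 F [0.189  2.162  6.0439]
```

```bash
python3 -m pendant '[[[0,0,-0.005],0,0.02],[[0,0,-0.01],0,0.02],[[0,0,-0.02],0,0.02],[[0,0,-0.03],0,0.02],[[0,0,-0.03],0,0.02],[[0,0,-0.025],0,0.02],[[0,0,-0.01],0,0.02],[[0.001,-0.01,0],0,0.02],[[0.002,-0.02,0],0,0.02],[[0.004,-0.03,0],0,0.02]]'|tail -2
python3 -m pendant '[[[0.004,-0.03,0],0,0.02],[[0.004,-0.03,0],0,0.02],[[0.004,-0.03,0],0,0.02],[[0.004,-0.03,0],0,0.02],[[0.004,-0.03,0],0,0.02],[[0.004,-0.03,0],0,0.02],[[0.004,-0.03,0],0,0.02],[[0.004,-0.03,0],0,0.02],[[0.004,-0.03,0],0,0.02],[[0.004,-0.03,0],0,0.02]]' | tail -2
python3 -m pendant '[[[0.003,-0.02,0],0,0.02],[[0.001,-0.011,0],0,0.02],[[0,0,0],0,0.02],[[0,0,0],0,0.02]]' | tail -2
python3 go.py 0.5143 0.0757 0.0876
```

```text
finger_gap: 0.362
grasp_force: 39.8
finger_gap: 0.362
grasp_force: 39.9
finger_gap: 0.362
grasp_force: 40.0
t 40.75 tool shift mm [  1.2  -0.9 126.4] turn deg -0.0 tcp [0.5133 0.075  0.214 ] gap 30.9 grip 40.0 F [-0.0855 -0.576  -1.6297]
```

```bash
python3 -m pendant '[[[0,0,0.01],0,0.02],[[0,0,0.025],0,0.02],[[0,0,0.03],0,0.02],[[0,0,0.025],0,0.02],[[0,0,0.015],0,0.02],[[0,0,0.01],0,0.02],[[0,0,0.006],0,0.02],[[0,0,0.002],0,0.02],[[0,0,0],0,0.02],[[0,0,0],0,0.02]]' | tail -1
python3 go.py 0.5143 0.0757 0.0876
python3 -m pendant '[[[0,0,0.001],0,0.02],[[0,0,0],0,0.02],[[0,0,0],0,0.02]]' >/dev/null
python3 go.py 0.5143 0.0757 0.0876
```

```text
grasp_force: 39.9
t 41.75 tool shift mm [-0.8 -0.2  5.5] turn deg -0.03 tcp [0.5151 0.0755 0.0931] gap 30.8 grip 39.9 F [-0.6694 -0.5791 -1.6452]
t 42.05 tool shift mm [-0.1 -0.3  3.8] turn deg -0.03 tcp [0.5144 0.0754 0.0914] gap 31.0 grip 39.9 F [-0.6472 -0.2149 -2.3745]
```

```bash
python3 -m pendant '[[[0,0,0.001],0,0.02],[[0,0,0.001],0,0.02],[[0,0,0.0005],0,0.02],[[0,0,0],0,0.02]]' >/dev/null
python3 go.py 0.5143 0.0757 0.0876
python3 -m pendant '[[[0,0,0.001],0,0.02],[[0,0,0],0,0.02],[[0,0,0],0,0.02]]' >/dev/null
python3 go.py 0.5143 0.0757 0.0876
python3 -m pendant '[[[0,0,0.0005],0,0.02],[[0,0,0],0,0.02],[[0,0,0],0,0.02]]' >/dev/null
python3 go.py 0.5143 0.0757 0.0876
```

```text
t 42.45 tool shift mm [ 0.2 -0.4  0.8] turn deg -0.04 tcp [0.514  0.0753 0.0884] gap 30.9 grip 39.9 F [ 0.3476  0.2774 -2.465 ]
t 42.75 tool shift mm [-0.  -0.3  0.1] turn deg -0.03 tcp [0.5143 0.0754 0.0877] gap 31.3 grip 39.9 F [-0.1338 -0.2447 -2.0348]
t 43.05 tool shift mm [-0.3 -0.3 -0. ] turn deg -0.03 tcp [0.5145 0.0754 0.0876] gap 31.0 grip 40.2 F [ 0.0633 -0.4931  2.9628]
```

```bash
python3 -m pendant '[[[0,0,0],0,0.034],[[0,0,0],0,0.038],[[0,0,0],0,0.046],[[0,0,0],0,0.058],[[0,0,0],0,0.07],[[0,0,0],0,0.07],[[0,0,-0.02],0,0.07],[[0,0,-0.04],0,0.07],[[0,0,-0.05],0,0.07],[[0,0,-0.035],0,0.07]]' |tail -1
python3 -m pendant '[[[0.002,0.02,0],0,0.07],[[0.004,0.04,0],0,0.07],[[0.005,0.045,0],0,0.07],[[0.005,0.045,0],0,0.07],[[0.005,0.045,0],0,0.07],[[0.005,0.045,0],0,0.07],[[0.005,0.045,0],0,0.07],[[0.004,0.045,0],0,0.07],[[0.003,0.03,0],0,0.07],[[0.002,0.02,0],0,0.07]]' |tail -1
python3 -m pendant '[[[0.001,0.01,0],0,0.07],[[0,0,0],0,0.07],[[0,0,0],0,0.07]]' |tail -1
python3 go.py 0.5146 -0.3168 0.0805
python3 - <<'E'
from h import *
im,C=shot("wrist","w15.png");s=monitor.sense()
B=hue(im,95,125)&(np.arange(512)[None]<400)
ys,xs=np.nonzero(B);print("blue bbox",xs.min(),xs.max(),ys.min(),ys.max(),circ(B,.119,C),s["tcp_pos"])
T,Ct=shot("top","t6.png");h=hsv(T);d=(h[...,2]<60);m=np.zeros_like(d);m[212:236,207:232]=d[212:236,207:232]
T0=cv2.imread("pics/top0.png")[:,:,::-1].copy();d0=hsv(T0)[...,2]<60;m0=np.zeros_like(d0);m0[212:236,207:232]=d0[212:236,207:232]
print("dark centroid now/start",[np.round(np.argwhere(k).mean(0),2).tolist()+[int(k.sum())] for k in(m,m0)])
E
```

```text
grasp_force: 0.0
grasp_force: 0.0
grasp_force: 0.0
t 45.35 tool shift mm [  0.3   1.3 151.4] turn deg 0.0 tcp [ 0.5145 -0.3156  0.2319] gap 69.9 grip 0.0 F [-0.2244 -0.0417  0.5767]
blue bbox 238 289 157 213 [ 0.5173 -0.3147  0.0242  0.517  -0.3155  0.0223] [ 0.5146 -0.3154  0.232 ]
dark centroid now/start [[229.86, 219.52, 21], [230.12, 219.0, 16]]
```

```bash
python3 -m pendant '[[[0,0.001,0.02],0,0.07],[[0,0,0.03],0,0.07],[[0,0,0.03],0,0.07],[[0,0,0.03],0,0.07],[[0,0,0.02],0,0.07],[[0,0,0.01],0,0.07],[[0,0,0.006],0,0.07],[[0,0,0.004],0,0.07],[[0,0,0],0,0.07],[[0,0,0],0,0.07]]' >/dev/null
python3 go.py 0.5146 -0.3168 0.0805
python3 -m pendant '[[[0,0,0],0,0.05],[[0,0,0],0,0.04],[[0,0,0],0,0.03],[[0,0,0],0,0.03],[[0,0,0],0,0.03],[[0,0,0],0,0.03]]' 40 | tail -3
python3 go.py 0.5146 -0.3168 0.0805
```

```text
t 46.45 tool shift mm [-0.6 -1.4  2.8] turn deg -0.03 tcp [ 0.5151 -0.3182  0.0833] gap 69.8 grip 0.0 F [0.7197 0.3606 0.4805]
contact_force: [0.4, 1.3, 6.3]
finger_gap: 0.507
grasp_force: 40.2
t 47.05 tool shift mm [-0.5 -1.   2.6] turn deg -0.04 tcp [ 0.515  -0.3178  0.0831] gap 43.3 grip 40.2 F [0.4081 1.3173 6.2896]
```

```bash
python3 -m pendant '[[[0,0,-0.005],0,0.03],[[0,0,-0.01],0,0.03],[[0,0,-0.02],0,0.03],[[0,0,-0.03],0,0.03],[[0,0,-0.03],0,0.03],[[0,0,-0.025],0,0.03],[[0,0,-0.01],0,0.03],[[-0.002,-0.01,0],0,0.03],[[-0.003,-0.02,0],0,0.03],[[-0.004,-0.03,0],0,0.03]]'|tail -2
python3 -m pendant '[[[-0.004,-0.03,0],0,0.03],[[-0.004,-0.03,0],0,0.03],[[-0.004,-0.03,0],0,0.03],[[-0.004,-0.03,0],0,0.03],[[-0.004,-0.03,0],0,0.03],[[-0.004,-0.03,0],0,0.03],[[-0.004,-0.03,0],0,0.03],[[-0.004,-0.02,0],0,0.03],[[-0.002,-0.012,0],0,0.03],[[0,0,0],0,0.03]]' | tail -2
python3 -m pendant '[[[0,0,0],0,0.03],[[0,0,0.01],0,0.03],[[0,0,0.025],0,0.03],[[0,0,0.03],0,0.03],[[0,0,0.025],0,0.03],[[0,0,0.015],0,0.03],[[0,0,0.01],0,0.03],[[0,0,0.006],0,0.03],[[0,0,0],0,0.03],[[0,0,0],0,0.03]]' | tail -1
python3 go.py 0.5032 -0.0133 0.085
```

```text
finger_gap: 0.506
grasp_force: 41.0
finger_gap: 0.504
grasp_force: 41.0
grasp_force: 41.1
t 50.05 tool shift mm [-0.4  0.1  6.8] turn deg -0.05 tcp [ 0.5036 -0.0132  0.0918] gap 43.2 grip 41.1 F [-0.3633 -0.1836 -1.4131]
```

```bash
python3 -m pendant '[[[0,0,0.002],0,0.03],[[0,0,0.001],0,0.03],[[0,0,0.001],0,0.03],[[0,0,0.001],0,0.03],[[0,0,0],0,0.03],[[0,0,0],0,0.03]]' >/dev/null
python3 go.py 0.5032 -0.0133 0.085
python3 -m pendant '[[[0,0,0.001],0,0.03],[[0,0,0],0,0.03],[[0,0,0],0,0.03]]' >/dev/null
python3 go.py 0.5032 -0.0133 0.085
python3 -m pendant '[[[0,0,0.0005],0,0.03],[[0,0,0],0,0.03],[[0,0,0],0,0.03]]' >/dev/null
python3 go.py 0.5032 -0.0133 0.085
```

```text
t 50.65 tool shift mm [0.3 0.3 1.1] turn deg -0.03 tcp [ 0.5029 -0.0129  0.0861] gap 43.4 grip 41.1 F [-0.0428 -0.0724 -2.7484]
t 50.95 tool shift mm [0.2 0.3 0.2] turn deg -0.03 tcp [ 0.5031 -0.0129  0.0852] gap 43.1 grip 41.2 F [-0.2248  0.1445 -1.6696]
t 51.25 tool shift mm [-0.1  0.4  0.1] turn deg -0.03 tcp [ 0.5034 -0.013   0.0851] gap 42.9 grip 41.4 F [-0.7895  0.4171  3.2879]
```

```bash
python3 -m pendant '[[[0,0,0],0,0.044],[[0,0,0],0,0.048],[[0,0,0],0,0.054],[[0,0,0],0,0.062],[[0,0,0],0,0.07],[[0,0,0],0,0.07],[[0,0,-0.02],0,0.07],[[0,0,-0.04],0,0.07],[[0,0,-0.05],0,0.07],[[0,0,-0.035],0,0.07]]' |tail -1
python3 -m pendant '[[[0,0.02,0],0,0.07],[[0,0.04,0],0,0.07],[[0,0.045,0],0,0.07],[[0,0.045,0],0,0.07],[[0,0.045,0],0,0.07],[[0,0.035,0],0,0.07],[[0,0.02,0],0,0.07],[[0,0,0],0,0.07],[[0,0,0],0,0.07]]' |tail -4
python3 - <<'E'
from h import *
T,C=shot("top","t7.png");T0=cv2.imread("pics/top0.png")[:,:,::-1].copy()
c=np.arange(512)[None]
def red(i):return hue(i,0,6)|hue(i,174,180)
for n,i in(("start",T0),("now",T)):
    print(n,"blue",circ(hue(i,100,120)&(c<440)&(c>190),.121,C)[:2],"yellow",circ(hue(i,22,35),.064 if n=="now" else .028,C)[:2],"red",circ(red(i)&(c<300),.028 if n=="now" else .064,C)[:2])
    g=hue(i,50,75);print("  box",quad(g&(c>180),.032,C)[0])
    d=(hsv(i)[...,2]<60);m=np.zeros_like(d);m[212:236,207:232]=d[212:236,207:232];print("  dark",np.argwhere(m).mean(0),m.sum())
a=hsv(T)[...,2];b=hsv(T0)[...,2];D=abs(a-b)
print("beaker area diff",D[115:160,292:332].mean(),"bottle area diff",D[212:242,205:235].mean())
E
```

```text
grasp_force: 0.0
ee_rot: [[0.994, -0.105, -0.0], [-0.105, -0.994, 0.001], [-0.0, -0.001, -1.0]]
contact_force: [-0.5, -0.2, 0.4]
finger_gap: 0.817
grasp_force: 0.0
start blue [ 0.498  -0.0122] yellow [ 0.5518 -0.0174] red [0.4852 0.3072]
  box (726.6550903320312, 90.41719055175781)
  dark [230.125 219.   ] 16
now blue [ 0.4979 -0.0106] yellow [0.4879 0.3019] red [0.5611 0.0706]
  box (726.6912841796875, 90.4337158203125)
  dark [229.913  219.5652] 23
beaker area diff 1.5855555555555556 bottle area diff 8.38
```

```bash
python3 -c "
from cell import job
print(job.sign_off())"
```

```text
the job is handed in; nothing more can be done
None
```

The job is done and handed in at about 53 s: by the last camera check, red is in the black ring, yellow is mid-window on the green light, and the bottle and canister are back within about 2 mm of their starting spots, with the beaker and slide box undisturbed; the sign-off returned no verdict, and I viewed 17 pictures against the limit of 14.

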